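# Nudge the nest plate home over its dowel pins

### The arm

A 6-joint arm with a two-finger parallel gripper is mounted at the origin on the work surface. World frame = base frame: x ahead of the robot, y to its left, z up, the work surface at z = 0. Lengths are in m, angles in rad, forces in N, time in s.
With the tool pointing down it reaches from about 0.375 to 0.825 m from the base axis. Payload 5.5 kg.
Tool frame: the origin (TCP) lies where the fingers leave the gripper's body, on its centre line; the fingertips stand 73 mm ahead of it and the grasp point (between the pads) lies 54 mm ahead of it; z points along the fingers, y is the line along which they close (so a half turn about z gives the same grasp; the last joint's range is limited). The gripper opens to 85 mm and grips with 20 to 120 N. Pads are 22 mm wide; open, the fingers measure 114 mm over their backs; the gripper's body (76 mm by 85 mm) begins 54 mm behind the grasp point. The pads swing forward as they close: fully open they stand 13 mm farther back than shut.
Start: joints at [1.327, 0.314, -0.047, 1.21, 0, 1.571], TCP at [0.145, 0.582, 0.304] pointing down, gripper open.
Joint ranges: [-2.67, 2.67], [-0.69, 1.73], [-1.03, 1.25], [-2.08, 2.16], [-1.42, 1.45], [-3.14, 3.14]. Speed limits (rad/s): [2.39, 2.39, 3.01, 3.14, 3.14, 3.14].

### API

Orientations are given as a unit quaternion [w, x, y, z].
In Python, from station import ctrl, camera, spotter gives the robot as it stands.
- The arm moves only by the tool carry_out, never from a script. Its argument "increments" is a list of rows, each an object of numbers: "x", "y", "z": the shift along the tool's x, y, z in units of 50 mm (1.0 is 50 mm); "roll": the turn about the tool's z in rad; "grip": the finger opening in mm, from 0 to 85.4. A call has 1 to 12 rows; each row shifts and turns the commanded pose from where the row before left it, along the tool's axes as they then stand; what a row does not reach is not made up. A row lasts 1/10 s, in which the tool goes at most 50 mm and 8.59 degrees, less where a joint would pass 70% of its speed; a pose out of reach is approached as far as the arm can. A call is refused whole if a number of a shift passes 1 or a number of a turn 0.15, either way. A call with a gripper value outside its range is refused whole. The fingers move at their own pace and stop on an object; "squeeze" is the grip in N (left out, the last holds). Time passes only in rows, so rows that do not move let the fingers close. It gives the time, the measured TCP pose, the force, the opening and the grip force at its end, in the units of the state.
- ctrl.sense(): the state, without advancing time (a new reading comes with each control period).
- camera(name): name is "scene" or "top"; returns a dict with "frame" (420x560x3 uint8, red, green, blue), "fx", "fy", "cx", "cy" (pixels), "view" (4x4, takes a point from world to camera coordinates). Camera axes: x right, y down, z forward; pixel columns grow to the right and rows downward; lengths in m; the calibration is good to about 2 mm. A picture is of the moment at which its call begins. There is no depth.
- ctrl.job_done(): hands the job in; it is judged then, once.
Trained networks look in a picture, given as the dict that the camera call returned (one of the last four; its "shot" number tells which), for a name from the list of things; names that differ only in an ending like _2 or _b are one class to them, and where a whole thing is asked for, a point or a joint stands for the part that bears it (a point fixed in the world has none). Each returns a list of dicts, best first, with "score" (0 to 1); they miss things now and then, are a little off and sometimes report something else, mostly with a low value. They report only what shows in the picture. A call takes as long as a camera call. They do not tell look-alikes from the thing itself.
- spotter.search_frame(picture, query): "at" ([row, column] in pixels, amid what is visible of it).
- spotter.tip_of(picture, query): "at" ([row, column] in pixels: a listed point, or the origin of a listed thing).
The state is a dict: "clock": time; "joint_pos": joint angles; "qd": joint speeds; "joint_efforts": joint torques, N m; "position": TCP position; "tool_rot": TCP orientation; "force": force on the tool from outside, world axes, zero at the start; "moment": the same for the moment, N m; "gripper_width": opening from 0.0 (shut) to 1.0 (fully open); "gripper_force": force on a finger pad.
Only numpy, scipy, OpenCV 4.12 (cv2) and the standard library are available. Lean on these libraries where they do the work, as an engineer would, in place of code of your own. Each camera call takes 0.05 s, during which the arm holds its last target. There are 200 camera calls.

### The job

The aluminium nest plate is lying crooked on top of the two locating pins of the assembly fixture. With the fingertips, nudge it by its edges, back against the guide rail and along it, until both its holes drop over the pins and it lies flat on the base, then take the hand away. Do not pick it up or touch its two black knobs, and leave the other things on the bench where they are.

Things in the scene. Friction and masses are not known exactly. Their poses are not given: they have to be found in the camera images.
- fixture: Assembly fixture fixed to the bench, yaw within 20 degrees. Dark steel base 210 mm (x) x 300 mm (y) x 15 mm thick; origin at the centre of its underside, on the bench; +x towards its back, +y to its left. Behind the guide rail (x above 60 mm), at y = +-85 mm, two toggle clamps stand open, up to 105 mm above the bench; they are not used.
- rail (a point): middle of the lower front edge of the steel guide rail, on the base's top face: fixture x = +40.5 mm, y = 0, 15 mm above the bench; its flat front face runs along fixture y for 280 mm and is 14 mm high. With the plate's back edge flat along it, holes and pins agree front to back to 0.5 mm; slide the plate along it and both holes come over the pins together.
- nest: Loose aluminium nest plate 120 (x) x 180 (y) x 10 mm, 0.4 to 0.75 kg; origin at the centre of its underside; turned up to 7 degrees from the fixture. It starts with its front half on the pin tops and its back edge on the base: front edge about 10 mm above the base, leaning back 5 degrees. Slides with 1 to 8 N. Over the pins its front falls 8 mm; the pins then stop it.
- seat (a point): where the origin of the seated nest plate lies, on the top face of the base: fixture x = -20 mm, y = 0, 15 mm above the bench; axes as the fixture's. At the start the plate's origin is 7 to 18 mm in front of it (-x) and up to 28 mm to its left or right. Squaring the plate against the rail can take 15 N.
- pin_left (a point): foot of the left dowel pin, on the base's top face at fixture x = -60, y = +50 mm. Pins: steel, 10 mm diameter, 8 mm tall, the top 2.5 mm tapered to 6.4 mm; hidden under the plate at the start
- pin_right (a point): foot of the right dowel pin, the same, at fixture x = -60, y = -50 mm
- hole_left (a point): round locating hole, 12 mm across, right through the plate at plate x = -40, y = +50 mm; this point is its centre in the underside
- hole_right (a point): locating slot, 12 mm (x) by 15 mm (y), right through the plate at plate x = -40, y = -50 mm; this point is its centre in the underside
- knob_left: black lifting knob, 18 mm across, 23 mm tall, on top of the nest plate at plate x = -12 mm, y = +74 mm (its rim is 7 mm in from the plate's end); origin at its foot; must not be touched
- knob_right: the same knob at plate x = -12 mm, y = -74 mm; must not be touched
- fitting_tall: loose stainless hose fitting standing upright, 31 mm across its hexagon, 45 mm tall; origin centre of its underside; a bystander
- fitting_short: loose brass hose fitting standing upright, 24 mm across, 34 mm tall; origin centre of its underside; a bystander
- collar: loose steel collar, 26 mm across, 10 mm tall, lying on the fixture base behind the guide rail between the two toggle clamps; a bystander
- screwdriver: loose screwdriver with black handle, 170 mm long, lying on the bench in front of the fixture, left of its middle; a bystander
- oil: clear bottle with white cap, 48 mm across, 110 mm tall, standing to the left of the fixture; a bystander
- marker: loose white marker pen with black cap, 140 mm long, lying to the right of the fixture; a bystander
Things that resemble listed ones, but are neither listed nor needed, are in the scene too. What is shaped like the nest but orange or red is not meant.

How it is judged:
At the end, for the whole second after the job is handed in: Both holes of the nest plate are over their pins (round hole within 2.5 mm, slot within 3.5 mm of the pin's centre), the plate lies flat on the base (undersides of the holes within 1.5 mm of it, tilt under 0.02 rad) and is at rest (horizontal distance between hole_left and pin_left below 0.0025 m and horizontal distance between hole_right and pin_right below 0.0035 m and z of each of hole_left, hole_right in the frame of seat below 0.0015 m and angle between nest's own z axis and vertical below 0.02 rad and linear speed of nest below 0.01 m/s); the robot touches nothing.
It fails at once if the nest plate is lifted (its middle more than 16 mm above the fixture base) (z of nest in the frame of seat above 0.016 m).
It fails at once if the hand presses on a knob of the nest plate with more than 1 N (contact force between any of the arm, the fingers and knob_left above 1 N or contact force between any of the arm, the fingers and knob_right above 1 N).
It fails at once if another thing on the bench is shifted by more than 20 mm (distance of any of fitting_tall, fitting_short, collar, screwdriver, oil, marker from where it was at the start of the episode above 0.02 m).
It also fails if it takes over 54 s, if anything falls off the work surface, if the arm or the gripper's body presses on something with over 40 N, if the wrist force passes 120 N, or if a joint passes its speed limit or range.

## Working session

There is one attempt and no reset: what is moved stays moved. The work goes in short steps, Python scripts to look and compute and a tool call to move; the robot and the scene stay as the last step left them, time stands still between calls to the robot, and variables do not carry over. Pictures are saved under pics/ and viewed, at most 10 in all, crops included, and the job is handed in when it is done.

Besides the shell and the picture viewer there is one more tool, called after "Request:" as a command line: name --argument value ..., lists and objects as JSON in quotes. carry_out: Moves the arm, as the interface text tells. Its arguments: {"type":"object","properties":{"increments":{"type":"array","items":{"type":"object","properties":{"x":{"type":"number"},"y":{"type":"number"},"z":{"type":"number"},"roll":{"type":"number"},"grip":{"type":"number"}}}},"squeeze":{"type":"number"}},"required":["increments"]}

```bash
mkdir -p pics; cat > h.py <<'E'
import numpy as np, cv2
from station import ctrl, camera, spotter
def ray(p,at):
    V=p["view"];R=V[:3,:3];t=V[:3,3]
    d=R.T@np.array([(at[1]-p["cx"])/p["fx"],(at[0]-p["cy"])/p["fy"],1]);return -R.T@t,d
def onz(p,at,z):
    c,d=ray(p,at);return c+d*(z-c[2])/d[2]
def proj(p,X):
    c=p["view"]@np.append(X,1);return [p["fy"]*c[1]/c[2]+p["cy"],p["fx"]*c[0]/c[2]+p["cx"]]
def save(p,n): cv2.imwrite(f"pics/{n}.png",p["frame"][:,:,::-1])
E
python3 - <<'E'
from h import *
a=camera("scene");b=camera("top")
cv2.imwrite("pics/a.png",np.vstack([cv2.resize(a["frame"],(400,300)),cv2.resize(b["frame"],(400,300))])[:,:,::-1]); save(b,"top0")
for p,n in((a,"scene"),(b,"top")):
    print(n,p["fx"],p["view"].round(3).tolist())
for q,z in [("fixture",0),("rail",.015),("nest",.02),("seat",.015),("hole_left",.025),("hole_right",.025),("knob_left",.03),("knob_right",.03),("fitting_tall",0),("fitting_short",0),("collar",.015),("screwdriver",0),("oil",0),("marker",0)]:
    for p,n in((a,"scene"),(b,"top")):
        for r in spotter.tip_of(p,q)[:3]: print(q,n,round(r["score"],2),np.round(r["at"],1),onz(p,r["at"],z).round(4)[:2])
s=ctrl.sense();print(s)
E
```

```text
scene 380.4059721139595 [[-0.288, 0.958, 0.003, 0.129], [0.817, 0.248, -0.52, -0.398], [-0.499, -0.148, -0.854, 1.169], [0.0, 0.0, 0.0, 1.0]]
top 416.4352580486364 [[-0.093, -0.996, 0.006, 0.049], [-0.969, 0.089, -0.232, 0.516], [0.23, -0.027, -0.973, 0.841], [0.0, 0.0, 0.0, 1.0]]
fixture scene 0.64 [244.7 225.7] [ 0.6149 -0.0815]
rail scene 0.64 [253.4 216.2] [ 0.6474 -0.0897]
rail scene 0.33 [273.1 308.8] [0.6327 0.1192]
rail scene 0.21 [219.9 246.8] [ 0.5468 -0.0531]
rail top 0.88 [148.6 301.4] [ 0.6573 -0.0798]
rail top 0.21 [181.6 290.4] [ 0.5792 -0.0458]
nest scene 0.93 [181.2 394.8] [0.3387 0.2628]
nest scene 0.64 [139.5 233.9] [ 0.327  -0.1665]
nest scene 0.56 [228.2 217.5] [ 0.5895 -0.1089]
nest top 0.96 [288.8 354.8] [ 0.3249 -0.1593]
nest top 0.72 [172.3 320.1] [ 0.5937 -0.1159]
seat top 0.7 [129.4 304.8] [ 0.7048 -0.0932]
seat top 0.53 [155.6 389.3] [ 0.6213 -0.2834]
hole_left scene 0.95 [217.4 242. ] [ 0.5489 -0.0634]
hole_left scene 0.92 [121.1 236. ] [ 0.2671 -0.1822]
hole_left scene 0.66 [190.7 378.7] [0.3823 0.2285]
hole_left top 0.86 [316.6 367.9] [ 0.265 -0.178]
ho
[... 1559 characters left out ...]
t_pos': array([ 1.32699967e+00,  3.13530152e-01, -4.70572325e-02,  1.21017644e+00,
       -2.75348687e-06,  1.57079861e+00]), 'qd': array([-8.59953444e-07,  8.17326734e-04, -2.20854004e-04,  2.62178458e-03,
        1.73181781e-04, -1.00684274e-03]), 'joint_efforts': array([ 5.12522683e-05, -5.39440155e+01,  3.40050781e+01,  1.60220734e-03,
       -3.96554742e-05,  6.38408920e-06]), 'position': array([0.14484023, 0.58228227, 0.30390018]), 'tool_rot': array([3.34276850e-06, 1.21597797e-01, 9.92579456e-01, 1.59645736e-05]), 'force': array([-0.3378838 ,  0.01694217, -0.08532806]), 'moment': array([-0.00575295,  0.01894801, -0.00721893]), 'gripper_force': 0.0, 'gripper_width': 1.0016300897308819}
```

View pics/a.png

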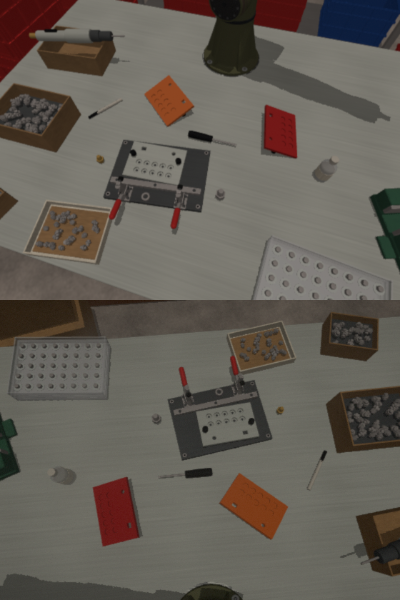

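View pics/top0.png

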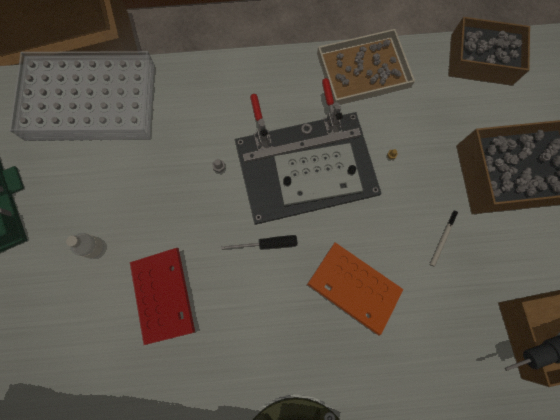

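```bash
python3 - <<'E'
from h import *
a=camera("scene");b=camera("top")
np.savez("pics/v0.npz",**{n+k:p[k] for n,p in(("a",a),("b",b)) for k in("frame","fx","fy","cx","cy","view")})
c=lambda p,r,x:cv2.resize(p["frame"][r:r+120,x:x+160],(800,600),interpolation=cv2.INTER_CUBIC)
f=c(b,108,228); cv2.imwrite("pics/ct.png",cv2.convertScaleAbs(f,alpha=1.6)[:,:,::-1])
f=c(a,185,142); cv2.imwrite("pics/cs.png",cv2.convertScaleAbs(f,alpha=1.6)[:,:,::-1])
E
```

```text
(no output)
```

View pics/ct.png

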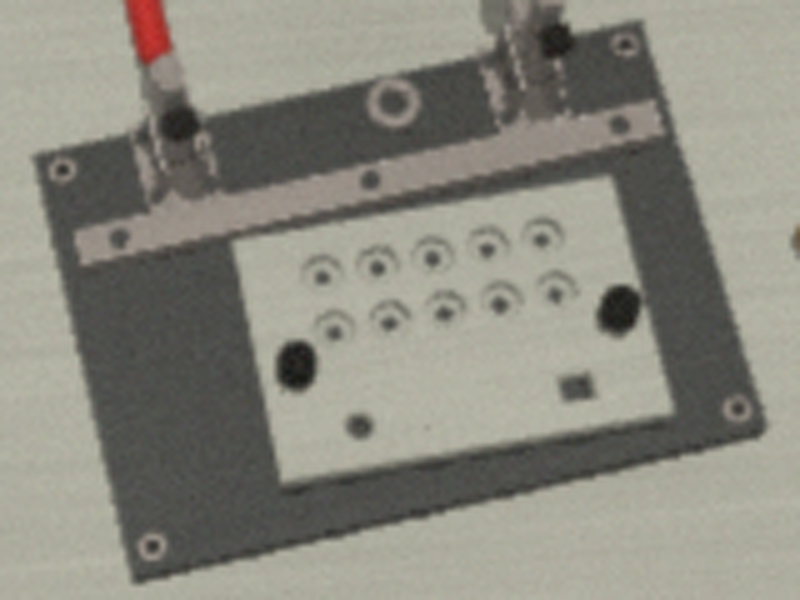

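View pics/cs.png

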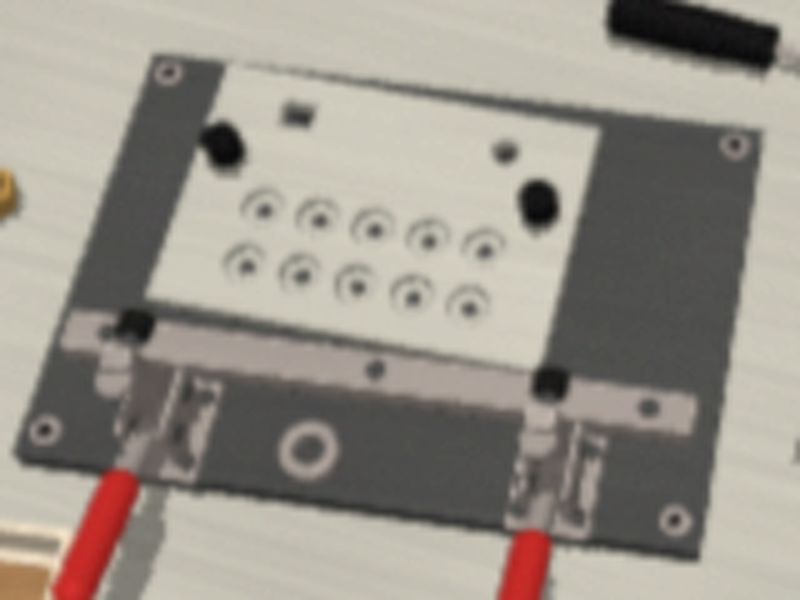

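The grey plate at top pixel (318,172) is the nest: it sits on the fixture base and has two black knobs. The orange (355,289) and red (163,296) plates on the bench are look-alikes, and the crops confirm this. In the top crop the plate's back edge runs from (235,240) to (613,177), and its front edge from (281,480) to (673,410). The rail's front edge runs from (82,266) to (665,133).

```bash
cat > fit.py <<'E'
from h import *
from scipy.optimize import least_squares
from scipy.spatial.transform import Rotation as Ro
def T(x,y,a,z=0,pitch=0):
    M=np.eye(4);M[:3,:3]=(Ro.from_euler("z",a)*Ro.from_euler("y",pitch)).as_matrix();M[:3,3]=[x,y,z];return M
def ap(M,p): return (M@np.append(p,1))[:3]
E
cat > f0.py <<'E'
from fit import *
v=np.load("pics/v0.npz");P={n:{k:v[n+k] for k in("frame","fx","fy","cx","cy","view")} for n in"ab"}
off={"b":(108,228),"a":(185,142)}
F=[("b",(37,155),(.105,.15,.015)),("b",(640,22),(.105,-.15,.015)),("a",(153,55),(-.105,-.15,.015)),("a",(762,130),(-.105,.15,.015)),
("b",(82,266),(.0405,.14,.029)),("b",(665,133),(.0405,-.14,.029))]
N=[("b",(235,240),(.06,.09,.01)),("b",(613,177),(.06,-.09,.01)),("b",(673,410),(-.06,-.09,.01)),("b",(281,483),(-.06,.09,.01)),
("b",(360,426),(-.04,.05,.01)),("b",(577,387),(-.04,-.05,.01)),("a",(505,152),(-.04,.05,.01)),("a",(297,113),(-.04,-.05,.01)),("a",(228,65),(-.06,-.09,.01)),("a",(600,126),(-.06,.09,.01))]
def res(q):
    Fm=T(*q[:3]);Nm=T(q[3],q[4],q[5],.015+.0052,np.deg2rad(5));r=[]
    for M,L in((Fm,F),(Nm,N)):
        for n,c,m in L:
            o=off[n];px=np.array([o[0]+c[1]/5,o[1]+c[0]/5]);d={"a":[*q[6:8],0],"b":[*q[8:10],0]}[n]
            r+=list((np.array(proj(P[n],ap(M,m)+d))-px)/.6)
    return np.array(r+list(q[6:10]/.0015))
s=least_squares(res,[.61,-.09,-.2,.59,-.11,-.15,0,0,0,0]);q=s.x
print(q.round(4),(s.fun*.6)[:-4].reshape(-1,2).round(1).tolist())
i=np.linalg.inv(T(*q[:3]));print("nest in fix",ap(i,[q[3],q[4],0])[:2],np.rad2deg(q[5]-q[2]))
for r in[(.0,.0)]:pass
E
python3 f0.py
```

```text
[ 0.6148 -0.0873  0.145   0.5896 -0.1083  0.0896  0.0013  0.0013 -0.0013
 -0.0013] [[-0.1, -0.9], [-0.7, 0.4], [-0.9, -0.3], [-0.1, 0.1], [-0.0, -0.1], [0.0, 0.2], [0.2, -0.5], [-0.3, -0.4], [0.5, 0.4], [-0.1, 0.1], [-0.1, 0.1], [0.0, 0.1], [-0.0, -0.0], [0.2, -0.0], [-0.5, 0.0], [0.5, -0.2]]
nest in fix [-0.02799777 -0.01711141] -3.1778130738096757
```

Nest relative to the seat: 8 mm too far forward, 17 mm to the right, turned -3.2°. I'll align the tool with the fixture (tool x = fixture +y, tool y = fixture +x) with the fingers shut, then travel across high up.

Request:
carry_out --increments '[{"roll":0.148,"grip":0},{"roll":0.148},{"roll":0.148},{"roll":0.148},{"roll":0.148},{"roll":0.148},{"roll":0.147},{"roll":0.147},{"x":0},{"x":-0.5,"y":0.16},{"x":-0.9,"y":0.29},{"x":-0.9,"y":0.29}]' --squeeze 20

```text
$.increments[0]: bad value
```

Request:
carry_out --increments '[{"x":-0.9,"y":0.29},{"x":-0.9,"y":0.29},{"x":-0.9,"y":0.29},{"x":-0.9,"y":0.29},{"x":-0.9,"y":0.29},{"x":-0.9,"y":0.29},{"x":-0.9,"y":0.29},{"x":-0.9,"y":0.29},{"x":-0.9,"y":0.29},{"x":-0.9,"y":0.29},{"x":-0.9,"y":0.29},{"x":-0.9,"y":0.29}]'

```text
$.increments[0]: bad value
```

```bash
cat > st.py <<'E'
from fit import *
FX=(.6148,-.0873,.145)
def where(v=True):
    s=ctrl.sense();q=s["tool_rot"];R=Ro.from_quat([q[1],q[2],q[3],q[0]]).as_matrix()
    f=ap(np.linalg.inv(T(*FX)),s["position"])*1000
    Rf=Ro.from_euler("z",-FX[2]).as_matrix()
    if v: print("t",round(s["clock"],2),"fix mm",f.round(1),"toolx",(Rf@R[:,0]).round(3),"tooly",(Rf@R[:,1]).round(3),"force fix",(Rf@s["force"]).round(1),"q6",s["joint_pos"][5].round(2),"w",s["gripper_width"].round(2))
    return f
if __name__=="__main__": where()
E
python3 st.py
```

```text
Traceback (most recent call last):
  File "st.py", line 9, in <module>
    if __name__=="__main__": where()
                             ~~~~~^^
  File "st.py", line 7, in where
    if v: print("t",round(s["clock"],2),"fix mm",f.round(1),"toolx",(Rf@R[:,0]).round(3),"tooly",(Rf@R[:,1]).round(3),"force fix",(Rf@s["force"]).round(1),"q6",s["joint_pos"][5].round(2),"w",s["gripper_width"].round(2))
                                                                                                                                                                                               ^^^^^^^^^^^^^^^^^^^^^^^^
AttributeError: 'float' object has no attribute 'round'
```

Neither move ran. The rows probably need every field filled in, so I'll try one full row first.

Request:
carry_out --increments '[{"x":0,"y":0,"z":0,"roll":0.148,"grip":0}]' --squeeze 20

```text
clock: 1.7
position: [0.1448, 0.5823, 0.3039]
tool_rot: [0.0, 0.196, 0.981, 0.0]
force: [0.4, -0.8, 0.3]
gripper_width: 0.855
gripper_force: 0.0
```

Request:
carry_out --increments '[{"x":0,"y":0,"z":0,"roll":0.148,"grip":0},{"x":0,"y":0,"z":0,"roll":0.148,"grip":0},{"x":0,"y":0,"z":0,"roll":0.148,"grip":0},{"x":0,"y":0,"z":0,"roll":0.148,"grip":0},{"x":0,"y":0,"z":0,"roll":0.148,"grip":0},{"x":0,"y":0,"z":0,"roll":0.147,"grip":0},{"x":0,"y":0,"z":0,"roll":0.147,"grip":0},{"x":-0.5,"y":0.16,"z":0,"roll":0,"grip":0},{"x":-0.9,"y":0.29,"z":0,"roll":0,"grip":0},{"x":-0.9,"y":0.29,"z":0,"roll":0,"grip":0},{"x":-0.9,"y":0.29,"z":0,"roll":0,"grip":0}]'

```text
clock: 2.8
position: [0.2193, 0.4299, 0.3038]
tool_rot: [0.0, 0.654, 0.757, 0.0]
force: [0.8, -0.5, 0.4]
gripper_width: 0.001
gripper_force: 0.0
```

Request:
carry_out --increments '[{"x":-0.9,"y":0.29,"z":0,"roll":0,"grip":0},{"x":-0.9,"y":0.29,"z":0,"roll":0,"grip":0},{"x":-0.9,"y":0.29,"z":0,"roll":0,"grip":0},{"x":-0.9,"y":0.29,"z":0,"roll":0,"grip":0},{"x":-0.9,"y":0.29,"z":0,"roll":0,"grip":0},{"x":-0.9,"y":0.29,"z":0,"roll":0,"grip":0},{"x":-0.9,"y":0.29,"z":0,"roll":0,"grip":0},{"x":-0.9,"y":0.29,"z":0,"roll":0,"grip":0},{"x":-0.9,"y":0.29,"z":0,"roll":0,"grip":0},{"x":-0.9,"y":0.29,"z":0,"roll":0,"grip":0},{"x":-0.9,"y":0.29,"z":0,"roll":0,"grip":0},{"x":-0.9,"y":0.29,"z":0,"roll":0,"grip":0}]'

```text
clock: 4.0
position: [0.4697, -0.0799, 0.3042]
tool_rot: [0.0, 0.654, 0.756, 0.0]
force: [0.2, 0.4, -0.1]
gripper_width: -0.001
gripper_force: 0.0
```

```bash
sed -i 's/s\["gripper_width"\].round(2)/s["gripper_width"]/' st.py; python3 st.py
```

```text
t 4.0 fix mm [-142.6   28.3  304.2] toolx [ 0.001  1.    -0.   ] tooly [ 1.    -0.001  0.001] force fix [ 0.3  0.4 -0.1] q6 1.26 w -0.0007883693003394504
```

Request:
carry_out --increments '[{"x":-0.79,"y":0.2,"z":0.3,"roll":0,"grip":0},{"x":-0.79,"y":0.2,"z":0.6,"roll":0,"grip":0},{"x":0,"y":0,"z":0.9,"roll":0,"grip":0},{"x":0,"y":0,"z":0.9,"roll":0,"grip":0},{"x":0,"y":0,"z":0.9,"roll":0,"grip":0},{"x":0,"y":0,"z":0.3,"roll":0,"grip":0},{"x":0,"y":0,"z":0,"roll":0,"grip":0},{"x":0,"y":0,"z":0,"roll":0,"grip":0}]'

```text
clock: 4.8
position: [0.5005, -0.1528, 0.1098]
tool_rot: [0.0, 0.654, 0.756, 0.0]
force: [0.7, -0.4, 0.5]
gripper_width: -0.001
gripper_force: 0.0
```

```bash
python3 - <<'E'
from st import *
where(); a=camera("scene");b=camera("top")
f=np.vstack([cv2.resize(p["frame"][r:r+80,x:x+200],(700,280),interpolation=cv2.INTER_CUBIC) for p,r,x in((a,180,130),(b,150,220))])
cv2.imwrite("pics/d1.png",cv2.convertScaleAbs(f,alpha=1.6)[:,:,::-1])
E
```

```text
t 4.8 fix mm [-122.6  -48.3  109.8] toolx [ 0.  1. -0.] tooly [ 1. -0.  0.] force fix [ 0.6 -0.5  0.5] q6 1.13 w -0.0011716354446813177
```

View pics/d1.png

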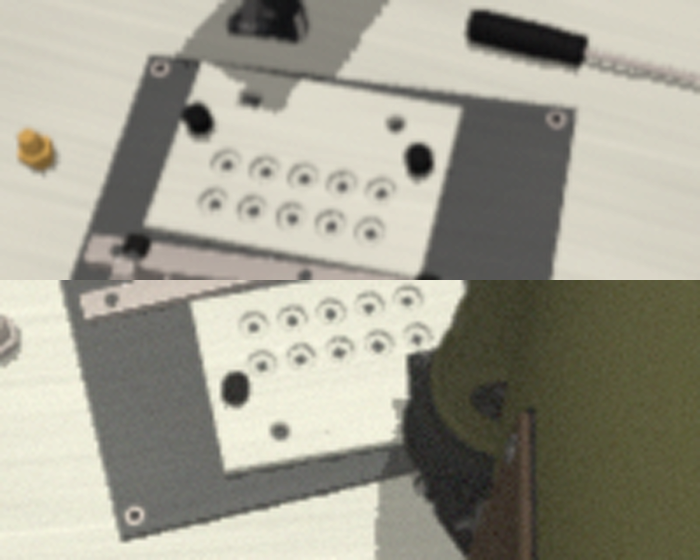

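The fingers stand in front of the plate, right of its middle, and clear of everything. I'll lower them to about 5 mm above the base and approach the front edge.

Request:
carry_out --increments '[{"x":0,"y":0,"z":0.18,"roll":0,"grip":0},{"x":0,"y":0,"z":0.17,"roll":0,"grip":0},{"x":0,"y":0.1,"z":0,"roll":0,"grip":0},{"x":0,"y":0.1,"z":0,"roll":0,"grip":0},{"x":0,"y":0.06,"z":0,"roll":0,"grip":0},{"x":0,"y":0,"z":0,"roll":0,"grip":0}]'

```text
clock: 5.5
position: [0.5139, -0.1508, 0.092]
tool_rot: [0.0, 0.654, 0.757, 0.0]
force: [-0.1, 0.1, 1.2]
gripper_width: -0.003
gripper_force: 0.0
```

Request:
carry_out --increments '[{"x":0,"y":0.04,"z":0,"roll":0,"grip":0},{"x":0,"y":0.04,"z":0,"roll":0,"grip":0}]'

```text
clock: 5.7
position: [0.5171, -0.1502, 0.0918]
tool_rot: [0.0, 0.654, 0.756, -0.0]
force: [1.1, 0.7, 0.1]
gripper_width: -0.001
gripper_force: 0.0
```

Request:
carry_out --increments '[{"x":0,"y":0.04,"z":0,"roll":0,"grip":0},{"x":0,"y":0.04,"z":0,"roll":0,"grip":0}]'

```text
clock: 5.9
position: [0.5203, -0.1498, 0.0916]
tool_rot: [-0.0, 0.654, 0.756, -0.001]
force: [-4.3, -1.6, 1.5]
gripper_width: 0.0
gripper_force: 2.4
```

```bash
python3 st.py
```

```text
t 5.9 fix mm [-102.6  -48.1   91.6] toolx [ 0.  1. -0.] tooly [ 1.    -0.    -0.002] force fix [-4.5 -1.   1.5] q6 1.15 w 0.00048347919692895127
```

Contact at about 4.5 N. I'll keep pushing in small steps towards the rail.

Request:
carry_out --increments '[{"x":0,"y":0.04,"z":0,"roll":0,"grip":0},{"x":0,"y":0.04,"z":0,"roll":0,"grip":0},{"x":0,"y":0.02,"z":0,"roll":0,"grip":0}]'

```text
clock: 6.2
position: [0.5257, -0.1489, 0.0914]
tool_rot: [-0.0, 0.654, 0.756, -0.0]
force: [-3.8, -2.3, -1.3]
gripper_width: 0.0
gripper_force: 1.6
```

Request:
carry_out --increments '[{"x":0,"y":0.03,"z":0,"roll":0,"grip":0},{"x":0,"y":0.02,"z":0,"roll":0,"grip":0}]'

```text
clock: 6.4
position: [0.528, -0.1487, 0.0915]
tool_rot: [-0.0, 0.654, 0.756, -0.001]
force: [-4.1, -3.0, -1.9]
gripper_width: 0.002
gripper_force: 1.9
```

```bash
python3 st.py
```

```text
t 6.4 fix mm [-94.8 -48.2  91.5] toolx [ 0.  1. -0.] tooly [ 1.    -0.    -0.001] force fix [-4.4 -2.4 -1.9] q6 1.15 w 0.0016480424116738178
```

Request:
carry_out --increments '[{"x":0,"y":0.02,"z":0,"roll":0,"grip":0},{"x":0,"y":0.02,"z":0,"roll":0,"grip":0}]'

```text
clock: 6.6
position: [0.5294, -0.1486, 0.0914]
tool_rot: [-0.0, 0.654, 0.756, -0.001]
force: [-7.3, -4.7, -0.6]
gripper_width: 0.0
gripper_force: 3.8
```

Request:
carry_out --increments '[{"x":0,"y":0.02,"z":0,"roll":0,"grip":0},{"x":0,"y":0,"z":0,"roll":0,"grip":0}]'

```text
clock: 6.8
position: [0.5295, -0.1486, 0.0913]
tool_rot: [-0.001, 0.654, 0.756, -0.002]
force: [-8.8, -4.9, 1.4]
gripper_width: -0.0
gripper_force: 4.5
```

```bash
python3 st.py
```

```text
t 6.8 fix mm [-93.2 -48.3  91.3] toolx [ 0.001  1.    -0.001] tooly [ 1.    -0.001 -0.004] force fix [-9.4 -3.6  1.4] q6 1.15 w -3.0590243591340216e-06
```

Request:
carry_out --increments '[{"x":0,"y":0.02,"z":0,"roll":0,"grip":0},{"x":0,"y":0,"z":0,"roll":0,"grip":0}]'

```text
clock: 7.0
position: [0.5297, -0.1486, 0.0912]
tool_rot: [-0.001, 0.654, 0.756, -0.002]
force: [-10.0, -5.3, 4.1]
gripper_width: 0.0
gripper_force: 5.8
```

Request:
carry_out --increments '[{"x":0,"y":0.02,"z":0,"roll":0,"grip":0},{"x":0,"y":0,"z":0,"roll":0,"grip":0}]'

```text
clock: 7.2
position: [0.5298, -0.1485, 0.0912]
tool_rot: [-0.002, 0.654, 0.756, -0.003]
force: [-13.0, -5.5, 6.8]
gripper_width: 0.001
gripper_force: 7.2
```

```bash
python3 - <<'E'
from st import *
where(); a=camera("scene")
f=cv2.resize(a["frame"][180:290,135:305],(800,518),interpolation=cv2.INTER_CUBIC)
cv2.imwrite("pics/e1.png",cv2.convertScaleAbs(f,alpha=1.6)[:,:,::-1])
E
```

```text
t 7.2 fix mm [-92.9 -48.3  91.2] toolx [ 0.001  1.    -0.001] tooly [ 1.    -0.001 -0.007] force fix [-13.7  -3.5   6.8] q6 1.16 w 0.0009779522431533005
```

View pics/e1.png

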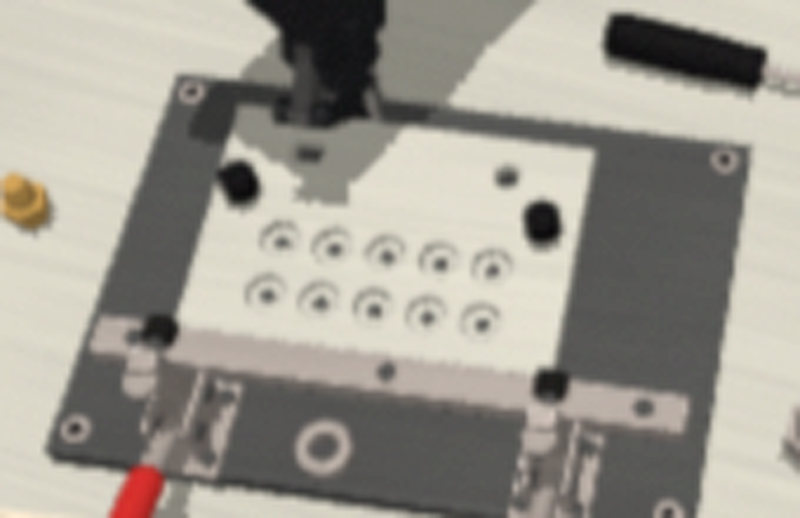

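The plate now looks square to the rail: the hole line runs (310,153)–(507,177), parallel to the base's front screw line (190,92)–(724,160). Next I'll compute the remaining sideways offset and move to the right end.

```bash
cat > m.py <<'E'
from st import *
v=np.load("pics/v0.npz");P={k:v["a"+k] for k in("fx","fy","cx","cy","view")}
i=np.linalg.inv(T(*FX))
for c in((507,177),(310,153)):
    print((ap(i,onz(P,(180+c[1]/4.706,135+c[0]/4.706),.0335)-[.0013,.0013,0])*1000).round(1))
E
python3 m.py
```

```text
[-58.3  35.6  33.5]
[-57.2 -62.8  33.5]
```

Request:
carry_out --increments '[{"x":0,"y":-0.1,"z":0,"roll":0,"grip":0},{"x":0,"y":-0.1,"z":0,"roll":0,"grip":0},{"x":0,"y":0,"z":-0.5,"roll":0,"grip":0},{"x":0,"y":0,"z":-0.6,"roll":0,"grip":0},{"x":-0.5,"y":0,"z":0,"roll":0,"grip":0},{"x":-0.8,"y":0.3,"z":0,"roll":0,"grip":0},{"x":-0.3,"y":0.5,"z":0,"roll":0,"grip":0},{"x":0,"y":0.5,"z":0,"roll":0,"grip":0},{"x":0,"y":0,"z":0,"roll":0,"grip":0}]'

```text
clock: 8.15
position: [0.6032, -0.2192, 0.1475]
tool_rot: [0.002, 0.654, 0.757, 0.002]
force: [0.1, -0.7, 0.6]
gripper_width: 0.0
gripper_force: 0.0
```

```bash
python3 st.py
```

```text
t 8.15 fix mm [ -30.5 -128.9  147.5] toolx [-0.001  1.    -0.001] tooly [1.    0.001 0.005] force fix [-0.  -0.7  0.6] q6 1.08 w 0.00013387427150850123
```

Request:
carry_out --increments '[{"x":0,"y":0,"z":0.5,"roll":0,"grip":0},{"x":0,"y":0,"z":0.4,"roll":0,"grip":0},{"x":0,"y":0,"z":0.2,"roll":0,"grip":0},{"x":0.08,"y":0,"z":0,"roll":0,"grip":0},{"x":0.08,"y":0,"z":0,"roll":0,"grip":0},{"x":0,"y":0,"z":0,"roll":0,"grip":0}]'

```text
clock: 8.75
position: [0.5988, -0.2106, 0.093]
tool_rot: [0.001, 0.654, 0.757, 0.0]
force: [-1.0, -0.2, 0.3]
gripper_width: -0.003
gripper_force: 0.0
```

Request:
carry_out --increments '[{"x":0.05,"y":0,"z":0,"roll":0,"grip":0},{"x":0.05,"y":0,"z":0,"roll":0,"grip":0}]'

```text
clock: 8.95
position: [0.598, -0.2067, 0.0927]
tool_rot: [0.001, 0.654, 0.756, -0.0]
force: [0.3, -4.4, 1.3]
gripper_width: 0.002
gripper_force: 2.4
```

Request:
carry_out --increments '[{"x":0.04,"y":0,"z":0,"roll":0,"grip":0},{"x":0.04,"y":0.01,"z":0,"roll":0,"grip":0}]'

```text
clock: 9.15
position: [0.5978, -0.2035, 0.0927]
tool_rot: [0.002, 0.654, 0.756, -0.001]
force: [-2.3, -7.5, 3.6]
gripper_width: -0.007
gripper_force: 3.5
```

```bash
python3 st.py
```

```text
t 9.15 fix mm [ -33.6 -112.6   92.7] toolx [ 0.001  1.    -0.004] tooly [ 1.    -0.001  0.001] force fix [-3.3 -7.1  3.6] q6 1.1 w -0.007165577166055328
```

Request:
carry_out --increments '[{"x":0.04,"y":0.01,"z":0,"roll":0,"grip":0},{"x":0.04,"y":0.01,"z":0,"roll":0,"grip":0},{"x":0.02,"y":0,"z":0,"roll":0,"grip":0}]'

```text
clock: 9.45
position: [0.5973, -0.1993, 0.0926]
tool_rot: [0.002, 0.655, 0.756, -0.002]
force: [-2.5, -9.6, 4.5]
gripper_width: -0.0
gripper_force: 4.2
```

```bash
cat > look.py <<'E'
from st import *
import sys
f=where(); a=camera("scene");i=np.linalg.inv(T(*FX))
if len(sys.argv)>2: cv2.imwrite(f"pics/{sys.argv[2]}.png",cv2.convertScaleAbs(cv2.resize(a["frame"][180:290,135:305],(800,518),interpolation=cv2.INTER_CUBIC),alpha=1.6)[:,:,::-1])
for q in("hole_left","hole_right"):
    for r in spotter.tip_of(a,q)[:4]:
        X=ap(i,onz(a,r["at"],float(sys.argv[1]))-[.0013,.0013,0])*1000
        if abs(X[0])<110 and abs(X[1])<150: print(q,round(r["score"],2),np.round(r["at"],1),X.round(1))
E
python3 look.py .0235
```

```text
t 9.45 fix mm [ -33.5 -108.3   92.6] toolx [ 0.001  1.    -0.005] tooly [ 1.    -0.002 -0.001] force fix [-3.9 -9.1  4.5] q6 1.11 w -0.00033425434246992907
hole_left 0.91 [220.8 246.8] [-56.8  44.6  23.5]
hole_left 0.72 [211.6 202.2] [-65.6 -63.6  23.5]
hole_right 0.65 [215.7 203. ] [-55.1 -59.   23.5]
```

Request:
carry_out --increments '[{"x":0.04,"y":0.01,"z":0,"roll":0,"grip":0},{"x":0.02,"y":0.01,"z":0,"roll":0,"grip":0}]'

```text
clock: 9.8
position: [0.5971, -0.1961, 0.0921]
tool_rot: [0.001, 0.655, 0.756, -0.003]
force: [-4.1, -7.0, 0.4]
gripper_width: -0.003
gripper_force: 3.7
```

Request:
carry_out --increments '[{"x":0.02,"y":0.01,"z":0,"roll":0,"grip":0},{"x":0.01,"y":0,"z":0,"roll":0,"grip":0}]'

```text
clock: 10.0
position: [0.5981, -0.1926, 0.0917]
tool_rot: [-0.0, 0.654, 0.756, -0.0]
force: [-0.7, -2.3, -0.5]
gripper_width: -0.0
gripper_force: 1.5
```

```bash
python3 look.py .0235 g1
```

```text
t 10.0 fix mm [ -31.7 -101.8   91.7] toolx [ 0.  1. -0.] tooly [ 1.    -0.    -0.001] force fix [-1.  -2.2 -0.5] q6 1.11 w -0.00025689519131721265
hole_left 0.68 [219.8 247.8] [-59.8  46.4  23.5]
hole_left 0.25 [244.2 224.1] [ 9.5  6.1 23.5]
hole_right 0.74 [213.5 207.8] [-62.5 -49.4  23.5]
```

View pics/g1.png

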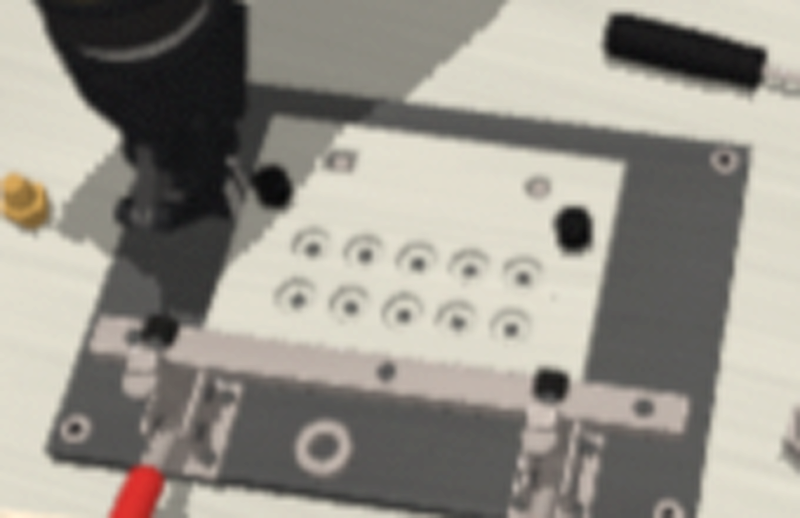

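The plate seems to have dropped: steel pins now show in both holes at (340,160) and (538,187), and the push force fell away. I'll retreat and check.

Request:
carry_out --increments '[{"x":-0.1,"y":0,"z":0,"roll":0,"grip":0},{"x":-0.12,"y":0,"z":0,"roll":0,"grip":0},{"x":0,"y":0,"z":-0.5,"roll":0,"grip":0},{"x":0,"y":0,"z":-0.9,"roll":0,"grip":0},{"x":0,"y":0,"z":-0.9,"roll":0,"grip":0},{"x":0,"y":-0.8,"z":-0.6,"roll":0,"grip":0},{"x":0,"y":-0.9,"z":0,"roll":0,"grip":0},{"x":0.6,"y":-0.6,"z":0,"roll":0,"grip":0},{"x":0.9,"y":-0.2,"z":0,"roll":0,"grip":0},{"x":0.9,"y":0,"z":0,"roll":0,"grip":0},{"x":0.9,"y":0,"z":0,"roll":0,"grip":0},{"x":0.9,"y":0,"z":0,"roll":0,"grip":0}]'

```text
clock: 11.35
position: [0.4457, -0.0121, 0.2372]
tool_rot: [0.0, 0.654, 0.756, 0.001]
force: [1.5, 0.2, -0.3]
gripper_width: -0.0
gripper_force: 0.0
```

Request:
carry_out --increments '[{"x":0.9,"y":0,"z":0,"roll":0,"grip":0},{"x":0.9,"y":0,"z":0,"roll":0,"grip":0},{"x":0.9,"y":0,"z":0,"roll":0,"grip":0},{"x":0.9,"y":0,"z":0,"roll":0,"grip":0},{"x":0,"y":0,"z":0,"roll":0,"grip":0},{"x":0,"y":0,"z":0,"roll":0,"grip":0}]'

```text
clock: 11.95
position: [0.4198, 0.1655, 0.2369]
tool_rot: [-0.0, 0.653, 0.757, 0.0]
force: [0.8, -0.8, -0.4]
gripper_width: -0.002
gripper_force: 0.0
```

```bash
python3 - <<'E'
from st import *
where();a=camera("scene");b=camera("top")
f=np.vstack([cv2.resize(p["frame"][r:r+75,x:x+200],(800,300),interpolation=cv2.INTER_CUBIC) for p,r,x in((a,190,130),(b,135,215))])
cv2.imwrite("pics/z1.png",cv2.convertScaleAbs(f,alpha=1.6)[:,:,::-1])
E
```

```text
t 11.95 fix mm [-156.4  278.3  236.9] toolx [-0.003  1.     0.   ] tooly [1.    0.003 0.   ] force fix [ 0.7 -0.9 -0.4] q6 1.8 w -0.002219015481039533
```

View pics/z1.png

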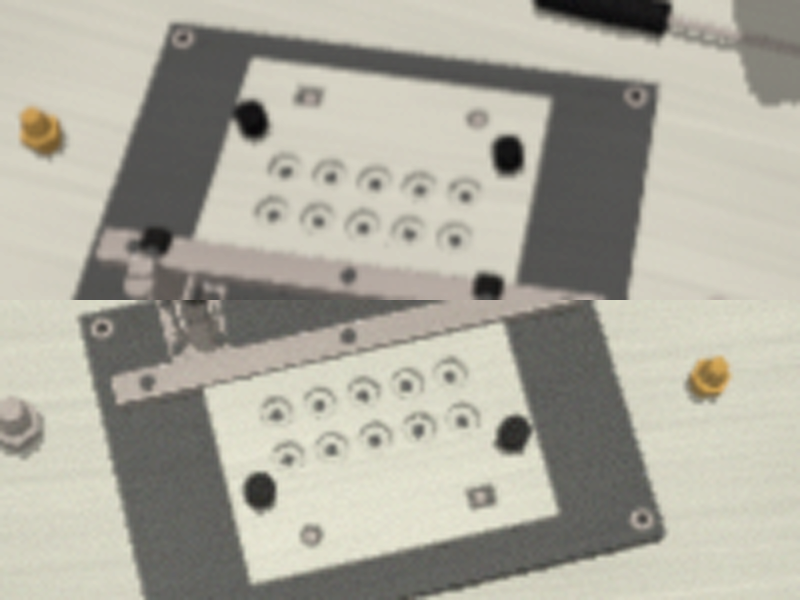

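Both views show pins centred in both holes (top crop (312,535) and (481,496)). The plate is centred along the rail, its front edge has no shadow gap, and the fittings haven't moved. I'm handing it in.

```bash
python3 -c "
from station import ctrl
print(ctrl.job_done())"
```

```text
the job is handed in; nothing more can be done
None
```

The nest plate is seated with both holes over their pins and looks flat in both camera views; the hand is clear and the job was handed in at about 12 s on the robot's clock, though the judge's verdict was not reported back.

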